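# Square up a pile of test tiles in the stacking stand

## Task

Slide the green tile off the two rails of the stacking stand onto the pile of three tiles beside it, then push or tap the edges of the pile until all four tiles are fully home against both fences. They must end lying flat in a neat, square pile (white, blue, red, then green on top). Leave the jug, the calculator and the dishes where they are.

Things in the scene. Friction and masses are not known exactly. Their poses are not given: they have to be found in the camera images.
- stand: Metal stacking stand fixed to the worktop (place and heading vary): dark grey base plate 150 (x) x 275 (y) x 6 mm, a far fence along y, a left fence along x, two black loading rails on the right. Open towards -x and -y. Origin at the centre of its underside, z up
- corner (a point): inner corner of the two steel fences, at the base plate's top (x = 65, y = 128, z = 6 mm in the stand's frame; same axes). From it the far fence runs 141 mm towards -y and the left fence 139 mm towards -x; both stand 50 mm above the base plate. A tile pushed home has its centre at x = -50, y = -50 mm from this point
- slot (a point): middle of the slot between the two black rails, level with their tops (x = 0, y = -76, z = 36 mm in the stand's frame; same axes). The rails run along y, 118 mm long, 16 mm wide, 30 mm high, centred at x = -38 and +38 mm; the slot is 60 mm wide, open at both ends and down to the base plate (30 mm deep). The rails' tops are 3 mm higher than the pile of three tiles
- white_tile: Ceramic tile with white glaze, 100 x 100 x 9 mm, about 0.18 kg, loose: the lowest of the untidy pile, lying on the stand's base plate. Origin at the centre of its underside, x and y along its edges, z up
- blue_tile: Ceramic tile with blue glaze, 100 x 100 x 9 mm, about 0.18 kg, loose: second in the pile, on the white one. Origin at the centre of its underside, x and y along its edges, z up
- red_tile: Ceramic tile with red glaze, 100 x 100 x 9 mm, about 0.18 kg, loose: third in the pile, on the blue one. Origin at the centre of its underside, x and y along its edges, z up
- green_tile: Ceramic tile with green glaze, 100 x 100 x 9 mm, about 0.18 kg, loose: alone across the two rails at the start. Origin at the centre of its underside, x and y along its edges, z up
- steel_jug: steel measuring jug with a side handle, 85 x 119 x 98 mm, loose, standing beside the work: not to be disturbed. Origin at the centre of its underside
- calculator: grey pocket calculator, 120 x 75 x 16 mm, loose, standing beside the work: not to be disturbed. Origin at the centre of its underside
- alu_dish_0: small round aluminium dish, 65 mm across, 18 mm high, loose, standing beside the work: not to be disturbed. Origin at the centre of its underside
- alu_dish_1: round aluminium dish, 73 mm across, 18 mm high, loose, standing beside the work: not to be disturbed. Origin at the centre of its underside

How it is judged:
At the end, for the whole second after the job is handed in: All four tiles lie flat (within 0.05 rad) and at rest on the stand, in the order white, blue, red, green from below, each at its own height to 3 mm, each less than 4 mm from home against the far fence and against the left fence, and square to the stand within 0.04 rad (x of each of white_tile, blue_tile, red_tile, green_tile in the frame of corner above -0.054 m and y of each of white_tile, blue_tile, red_tile, green_tile in the frame of corner above -0.054 m and z of white_tile in the frame of corner between -0.003 and 0.003 m and (angle between the x axis of white_tile and the x axis of stand, either way round below 0.04 rad or angle between the x axis of white_tile and the y axis of stand, either way round below 0.04 rad) and angle between each of white_tile, blue_tile, red_tile, green_tile's own z axis and vertical below 0.05 rad and linear speed of each of white_tile, blue_tile, red_tile, green_tile below 0.01 m/s and z of blue_tile in the frame of corner between 0.006 and 0.012 m and (angle between the x axis of blue_tile and the x axis of stand, either way round below 0.04 rad or angle between the x axis of blue_tile and the y axis of stand, either way round below 0.04 rad) and z of red_tile in the frame of corner between 0.015 and 0.021 m and (angle between the x axis of red_tile and the x axis of stand, either way round below 0.04 rad or angle between the x axis of red_tile and the y axis of stand, either way round below 0.04 rad) and z of green_tile in the frame of corner between 0.024 and 0.03 m and (angle between the x axis of green_tile and the x axis of stand, either way round below 0.04 rad or angle between the x axis of green_tile and the y axis of stand, either way round below 0.04 rad)); the robot touches nothing.
It fails at once if the jug is moved more than 30 mm (distance of steel_jug from where it was at the start of the episode above 0.03 m).
It fails at once if the calculator is moved more than 30 mm (distance of calculator from where it was at the start of the episode above 0.03 m).
It fails at once if the smaller dish is moved more than 30 mm (distance of alu_dish_0 from where it was at the start of the episode above 0.03 m).
It fails at once if the larger dish is moved more than 30 mm (distance of alu_dish_1 from where it was at the start of the episode above 0.03 m).
It also fails if it takes over 69 s, if anything falls off the work surface, if the arm or the gripper's body presses on something with over 40 N, if the wrist force passes 120 N, or if a joint passes its speed limit or range.

## Robot

A 7-joint arm with a two-finger parallel gripper is mounted at the origin on a cart in front of the work surface, level with it; the furniture and walls round the work are solid. World frame = base frame: x ahead of the robot, y to its left, z up, the work surface at z = 0. Lengths are in m, angles in rad, forces in N, time in s.
With the tool pointing down it reaches from about 0.4 to 0.85 m from the base axis. Payload 4.5 kg.
Tool frame: the origin (TCP) lies midway between the tips of the shut fingers; the grasp point (between the pads) lies 19 mm behind it; z points along the fingers, y is the line along which they close (so a half turn about z gives the same grasp; the last joint's range is limited). The gripper opens to 88 mm and grips with 3 to 60 N. Pads are 18 mm wide; open, the fingers measure 123 mm over their backs; the gripper's body (75 mm by 187 mm) begins 45 mm behind the grasp point.
Start: joints at [1.36, 0.689, -0.195, 1.565, 0.157, 0.902, -0.215], TCP at [0.152, -0.606, 0.239] pointing down, gripper open.
Joint ranges: [-3.01, 3.01], [-0.46, 2.08], [-1.47, 1.51], [0.13, 2.56], [-1, 4.14], [0.04, 2.09], [-2.66, 2.66]. Speed limits (rad/s): [2.57, 2.57, 3.14, 3.14, 3.14, 3.14, 3.14].

## Interface

Orientations are given as a unit quaternion [x, y, z, w].
In Python, from plant import r gives the robot as it stands.
- The arm moves only by the tool move_arm, never from a script. Its argument "targets" is a list that holds one entry, the list of rows, each a list of 7 numbers: the opening, from 0 (shut) to 1 (fully open), then the shift along the tool's x, y, z in mm, then the turn, a rotation vector about the tool's x, y, z in degrees. In form: [[[claw, dx, dy, dz, ax, ay, az], ...]]. A call has 1 to 10 rows; each row is the pose to reach, as a shift and turn from the pose commanded when the call began, along the tool's axes at that moment; what a row does not reach only later rows make up. A row lasts 1/8 s, in which the tool goes at most 62.5 mm and 10.7 degrees, less where a joint would pass 70% of its speed; a pose out of reach is approached as far as the arm can. A call with a gripper value outside its range is refused whole. The fingers move at their own pace and stop on an object; "newtons" is the grip in N (left out, the last holds). Time passes only in rows, so rows that repeat a pose let the fingers close. It gives the time, the measured TCP pose, the force, the opening and the grip force at its end, in the units of the state.
- r.get_state(): the state, without advancing time (a new reading comes with each control period).
- r.snapshot(name): name is "side" or "top" or "wrist"; returns the picture (400x640x3 uint8, red, green, blue); there is no depth.
- r.camera_info(name): a dict with "fx", "fy", "cx", "cy" (pixels), "R" (3x3) and "t" (3): a world point X has camera coordinates R X + t. Camera axes: x right, y down, z forward; pixel columns grow to the right and rows downward; lengths in m; the calibration is good to about 2 mm. A picture is of the moment at which its call begins: read the wrist's pose just before it. camera_info takes no time and is no camera call; for the wrist camera it gives the pose at the moment of the call.
- r.finish_job(): hands the job in; it is judged then, once.
The state is a dict: "clock": time; "q": joint angles; "qd": joint speeds; "joint_torque": joint torques, N m; "tool_pos": TCP position; "eef_rot": TCP orientation; "contact_force": force on the tool from outside, world axes, zero at the start; "moment": the same for the moment, N m; "opening": opening from 0.0 (shut) to 1.0 (fully open); "finger_force": force on a finger pad.
Only numpy, scipy, OpenCV 4.12 (cv2) and the standard library are available. Lean on these libraries where they do the work, as an engineer would, in place of code of your own. Each camera call takes 0.05 s, during which the arm holds its last target. There are 200 camera calls.

## Working session

There is one attempt and no reset: what is moved stays moved. The work goes in short steps, Python scripts to look and compute and a tool call to move; the robot and the scene stay as the last step left them, time stands still between calls to the robot, and variables do not carry over. Pictures are saved under pics/ and viewed, at most 10 in all, crops included, and the job is handed in when it is done.

Besides the shell and the picture viewer there is one more tool, called after "Request:" as name(argument=value, ...), one argument or row to a line, values as JSON. move_arm: Moves the arm, as the interface text tells. Its arguments: {"type":"object","properties":{"targets":{"type":"array","items":{"type":"array","items":{"type":"array","items":{"type":"number"}}}},"newtons":{"type":"number"}},"required":["targets"]}

```bash
mkdir -p pics; ls; python3 - <<'E'
from plant import r
import cv2,numpy as np
s=r.get_state();print(s)
for n in("top","side"):
    im=r.snapshot(n);cv2.imwrite(f"pics/{n}0.png",im[:,:,::-1]);c=r.camera_info(n);print(n,c)
E
```

```text
pics
{'clock': 0.0, 'q': array([ 1.35980028,  0.68997293, -0.19449873,  1.56629061,  0.15731471,
        0.90250556, -0.21512025]), 'qd': array([-2.57527885e-05, -9.76222711e-04,  2.71314845e-04,  1.56286658e-03,
        2.16158674e-04, -1.28671445e-03, -6.74219530e-04]), 'joint_torque': array([ 3.31159363e-04, -5.27571845e+01, -1.26696132e+00, -1.53434050e+01,
       -5.26464405e-02,  6.50269838e-03,  1.59306910e-04]), 'tool_pos': array([ 0.15126801, -0.60579375,  0.23793078]), 'eef_rot': array([ 9.92514960e-01,  1.22119853e-01, -1.83286248e-04, -8.73304350e-04]), 'contact_force': array([0.61291678, 0.10680373, 0.21502954]), 'moment': array([0.08342643, 0.04144186, 0.02903492]), 'finger_force': 0.0, 'opening': 1.0010306907809723}
top {'fx': 383.38494889342763, 'fy': 383.38494889342763, 'cx': 318.0589442405759, 'cy': 205.19627388916055, 'R': array([[ 0.02603122, -0.99966056,  0.00107179],
       [-0.98293653, -0.02579099, -0.182128  ],
       [ 0.18209382,  0.00368751, -0.98327425]]), 't': array([-0.0279289 ,  0.56289621,  1.0776437 ])}
side {'fx': 395.22668494556433, 'fy': 395.22668494556433, 'cx': 316.5752873127134, 'cy': 202.19764371786212, 'R': array([[-0.98837122, -0.1507441 , -0.01996344],
       [-0.05461163,  0.47442303, -0.87860136],
       [ 0.14191509, -0.86729407, -0.47713846]]), 't': array([0.54976491, 0.1016497 , 1.46274566])}
```

View pics/top0.png

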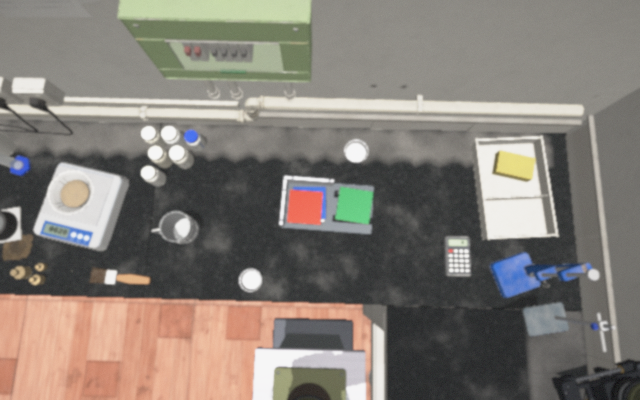

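View pics/side0.png

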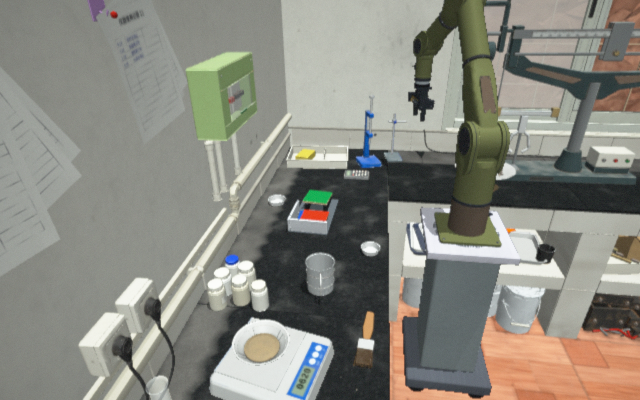

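Top view: stand at about px (282–374, 177–233), red tile at (305,207), green at (354,205), far fence along the top and left fence on the left. The dishes, jug and calculator are clear of it. Next I'll enlarge the stand.

```bash
python3 - <<'E'
import cv2
im=cv2.imread("pics/top0.png")[168:243,273:383]
cv2.imwrite("pics/c0.png",cv2.resize(im,None,fx=7,fy=7,interpolation=cv2.INTER_CUBIC))
E
```

```text
(no output)
```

View pics/c0.png

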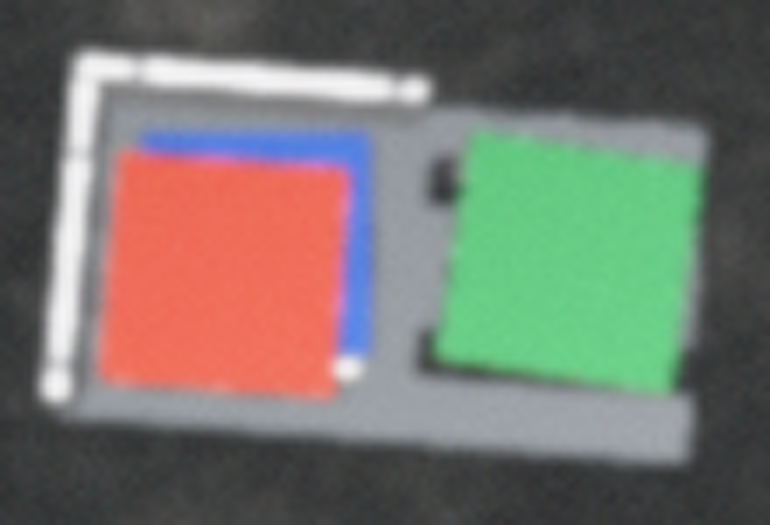

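```bash
cat > h.py <<'E'
import numpy as np
def ray(c,uv,z):
    R,t=np.array(c["R"]),np.array(c["t"])
    d=R.T@np.array([(uv[0]-c["cx"])/c["fx"],(uv[1]-c["cy"])/c["fy"],1.]);o=-R.T@t
    return o+d*(z-o[2])/d[2]
E
python3 - <<'E'
from h import *
from plant import r
c=r.camera_info("top")
f=lambda X,Y,z:ray(c,(273+X/7-.43,168+Y/7-.43),z)
P={'baseBR':(692,463,6),'baseTR':(709,118,6),'baseBL':(58,415,6),
'fenceOut':(73,50,56),'fenceEndFar':(432,90,56),'fenceEndLeft':(55,405,56),
'fin':(104,82,56),'finF':(418,103,56),'finL':(72,400,56),
'r1':(118,152,33),'r2':(350,168,33),'r3':(336,398,33),'r4':(98,380,33),
'g1':(470,128,45),'g2':(704,168,45),'g3':(672,392,45),'g4':(434,358,45),'b2':(371,132,24),'b1':(143,130,24),'b3':(368,358,24),'w':(363,380,15)}
W={k:f(x,y,z/1000) for k,(x,y,z) in P.items()}
for k,v in W.items():print(k,(v*1000).round(1))
d=lambda a,b:(np.hypot(*(W[a]-W[b])[:2])*1000).round(1), 
for a,b in [('baseBR','baseTR'),('baseBR','baseBL'),('r1','r2'),('r1','r4'),('g1','g2'),('g1','g4'),('fenceOut','fenceEndFar'),('b1','b2'),('b2','b3')]:
    v=W[b]-W[a];print(a,b,1000*np.hypot(v[0],v[1]),np.degrees(np.arctan2(v[1],v[0])))
E
```

```text
baseBR [ 488.4 -176.7    6. ]
baseTR [ 641.9 -184.2    6. ]
baseBL [502.1  98.1   6. ]
fenceOut [652.2  93.5  56. ]
fenceEndFar [638.7 -59.5  56. ]
fenceEndLeft [500.   94.5  56. ]
fin [638.5  79.8  56. ]
finF [632.9 -53.6  56. ]
finL [502.3  87.6  56. ]
r1 [613.5  74.5  33. ]
r2 [609.  -25.7  33. ]
r3 [509.1 -22.1  33. ]
r4 [514.1  79.1  33. ]
g1 [625.2 -76.4  45. ]
g2 [ 610.3 -176.4   45. ]
g3 [ 513.7 -163.    45. ]
g4 [525.5 -62.8  45. ]
b2 [627.3 -34.5  24. ]
b1 [625.6  64.8  24. ]
b3 [527.9 -35.4  24. ]
w [519.6 -33.6  15. ]
baseBR baseTR 153.62768168743546 -2.767991053999693
baseBR baseBL 275.17813059734135 87.14728495051985
r1 r2 100.26926514995047 -92.53390246615639
r1 r4 99.4425380098199 177.37457842526354
g1 g2 101.0872612581922 -98.46455591073291
g1 g4 100.63050052566867 172.24747207938177
fenceOut fenceEndFar 153.593594087122 -95.04102658796322
b1 b2 99.25017918088953 -89.00965266821858
b2 b3 99.41025743580279 -179.45378423211721
```

```bash
cat >> h.py <<'E'
from scipy.spatial.transform import Rotation as Ro
TH=np.radians(-2.85); C=np.array([571.3,-43.])
E=lambda a:np.array([[np.cos(a),-np.sin(a)],[np.sin(a),np.cos(a)]])
def w2s(p): return E(TH).T@(np.asarray(p)[:2]*1000-C)
def s2w(x,y): return C+E(TH)@np.array([x,y])
def goal(xy_w,z,tooly_deg,pose=None):
    "tool shift mm, turn deg to world xy(mm), z(mm), tool y axis heading"
    from plant import r
    s=r.get_state(); R=Ro.from_quat(s["eef_rot"]) 
    p=s["tool_pos"]*1000
    a=np.radians(tooly_deg); y=np.array([np.cos(a),np.sin(a),0]); zz=np.array([0,0,-1.])
    T=Ro.from_matrix(np.stack([np.cross(y,zz),y,zz],1))
    return R.inv().apply(np.array([*xy_w,z])-p).round(1), np.degrees((R.inv()*T).as_rotvec()).round(2)
def show():
    from plant import r
    s=r.get_state();y=Ro.from_quat(s["eef_rot"]).as_matrix()
    print("t",round(s["clock"],2),"stand",w2s(s["tool_pos"]).round(1),"z",(s["tool_pos"][2]*1000).round(1),"ty",np.degrees(np.arctan2(y[1,1],y[0,1])).round(2),"F",s["contact_force"].round(1),"op",round(s["opening"],3),"q",s["q"].round(2), "tz",y[:,2].round(3))
E
python3 -c "
from h import *
print(goal((280,-400),230,-40)); print(s2w(0,-150),goal(s2w(0,-150),150,-2.85))"
```

```text
(array([ 174.7, -168.5,    8.3]), array([-9.000e-02, -2.000e-02, -3.597e+01]))
[ 563.84179392 -192.81446913] (array([ 500.4, -300.6,   88.4]), array([-8.000e-02, -5.000e-02, -7.312e+01]))
```

Request:
move_arm(
  targets=[
    [[0.12,175,-168,8,0,0,-36],[0.12,175,-168,8,0,0,-36],[0.12,175,-168,8,0,0,-36],[0.12,175,-168,8,0,0,-36],[0.12,500,-300,0,0,0,-73],[0.12,500,-300,0,0,0,-73],[0.12,500,-300,0,0,0,-73],[0.12,500,-300,0,0,0,-73],[0.12,500,-300,0,0,0,-73],[0.12,500,-300,0,0,0,-73]],
  ],
)

```text
clock: 1.35
tool_pos: [0.5662, -0.191, 0.2385]
eef_rot: [0.724, 0.69, 0.001, -0.0]
contact_force: [-0.4, -0.1, -0.1]
opening: 0.123
finger_force: 0.0
```

Request:
move_arm(
  targets=[
    [[0.12,0,0,0,0,0,0],[0.12,0,0,0,0,0,0],[0.12,0,0,0,0,0,0]],
  ],
)

```text
clock: 1.72
tool_pos: [0.5625, -0.1958, 0.2384]
eef_rot: [0.726, 0.688, -0.001, -0.0]
contact_force: [0.3, 1.0, -0.1]
opening: 0.123
finger_force: 0.0
```

```bash
python3 - <<'E'
from h import *
from plant import r
import cv2,pickle
show();print(goal(s2w(0,-150),150,-2.85))
c=r.camera_info("wrist");im=r.snapshot("wrist");cv2.imwrite("pics/w1.png",im[:,:,::-1]);pickle.dump(c,open("w1.pkl","wb"))
E
```

```text
t 1.73 stand [  -1.2 -153.1] z 238.4 ty -3.11 F [ 0.3  1.  -0.1] op 0.123 q [ 0.54  0.68 -0.5   1.65  0.4   0.92 -0.17] tz [-0.002 -0.001 -1.   ]
(array([ 3.2,  1.3, 88.4]), array([-0.09,  0.06, -0.26]))
```

View pics/w1.png

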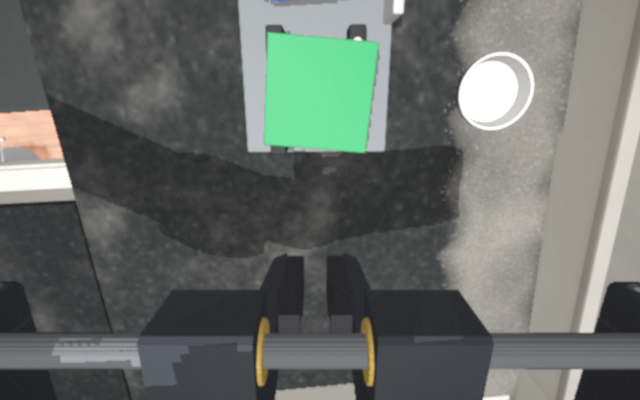

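The wrist view shows the green tile with corners at (270,33), (379,43), (366,153), (264,146). The base plate's -y corners are at (247,152) and (386,152). I'll check these against the top-view fit.

```bash
python3 - <<'E'
from h import *
import pickle
c=pickle.load(open("w1.pkl","rb"))
for uv,z in [((247,152),.006),((386,152),.006),((239,0),.006),((270,33),.045),((379,43),.045),((366,153),.045),((264,146),.045),((272,150),.036),((288,151),.036)]:
    p=ray(c,uv,z);print(uv,(p*1000).round(1),w2s(p).round(1))
print(goal(s2w(0,-148),22,-2.85))
E
```

```text
(247, 152) [ 490.2 -173.9    6. ] [ -74.5 -134.8]
(386, 152) [ 641.4 -182.1    6. ] [  76.9 -135.4]
(239, 0) [499.4 -28.4   6. ] [-72.6  11. ]
(270, 33) [530.6 -64.3  45. ] [-39.6 -23.3]
(379, 43) [626.6 -77.6  45. ] [ 57.  -31.8]
(366, 153) [ 614.3 -175.1   45. ] [  49.5 -129.8]
(264, 146) [ 515.4 -162.9   45. ] [ -49.9 -122.6]
(272, 150) [ 521.6 -168.6   36. ] [ -43.4 -127.9]
(288, 151) [ 537.5 -170.5   36. ] [ -27.4 -129. ]
(array([  5.2,   1.2, 216.6]), array([-0.06,  0.06, -0.26]))
```

```bash
sed -i 's/C=np.array(\[571.3,-43.\])/C=np.array([572.3,-42.])/' h.py; python3 -c "
from h import *
print(goal(s2w(0,-152),10,-2.85))"
```

```text
(array([  2.2,   2.2, 228.6]), array([-0.06,  0.06, -0.26]))
```

Request:
move_arm(
  targets=[
    [[0.12,2,2,60,0,0,0],[0.12,2,2,120,0,0,0],[0.12,2,2,170,0,0,0],[0.12,2,2,200,0,0,0],[0.12,2,2,220,0,0,0],[0.12,2,2,228,0,0,0],[0.12,2,2,228,0,0,0]],
  ],
)

```text
clock: 2.65
tool_pos: [0.5663, -0.1925, 0.0111]
eef_rot: [0.725, 0.688, 0.0, 0.0]
contact_force: [0.1, 0.7, 0.2]
opening: 0.119
finger_force: 0.0
```

```bash
python3 -c "
from h import *
show();print(goal(s2w(0,-60),10,-2.85))"
```

```text
t 2.65 stand [   1.5 -150.6] z 11.1 ty -2.99 F [0.1 0.7 0.2] op 0.119 q [ 0.43  1.   -0.31  1.77  0.61  0.47 -0.35] tz [ 0.001 -0.    -1.   ]
(array([90.6, -1.7,  1.1]), array([ 0.04,  0.02, -0.14]))
```

Request:
move_arm(
  targets=[
    [[0.12,8,-1,0,0,0,0],[0.12,15,-1,0,0,0,0],[0.12,22,-1,0,0,0,0],[0.12,29,-1,0,0,0,0],[0.12,36,-1,0,0,0,0],[0.12,43,-1,0,0,0,0],[0.12,50,-1,0,0,0,0],[0.12,57,-1,0,0,0,0],[0.12,64,-1,0,0,0,0],[0.12,70,-1,0,0,0,0]],
  ],
)

```text
clock: 3.9
tool_pos: [0.5686, -0.1218, 0.0107]
eef_rot: [0.725, 0.689, -0.0, -0.0]
contact_force: [-0.0, -0.6, -0.1]
opening: 0.117
finger_force: 0.2
```

```bash
python3 - <<'E'
from h import *
from plant import r
import cv2
show();print(goal(s2w(0,0),10,-2.85))
im=r.snapshot("top")[158:253,263:393,::-1]
im2=r.snapshot("side")[170:250,260:370,::-1]
a=cv2.resize(im,(780,570),interpolation=cv2.INTER_CUBIC)
cv2.imwrite("pics/t2.png",a);cv2.imwrite("pics/s2.png",im2)
E
```

```text
t 3.9 stand [  0.3 -79.8] z 10.7 ty -2.96 F [-0.  -0.6 -0.1] op 0.117 q [ 0.29  0.99 -0.27  1.82  0.59  0.42 -0.47] tz [-0.  0. -1.]
(array([79.8, -0.4,  0.7]), array([-0.  , -0.  , -0.11]))
```

View pics/t2.png

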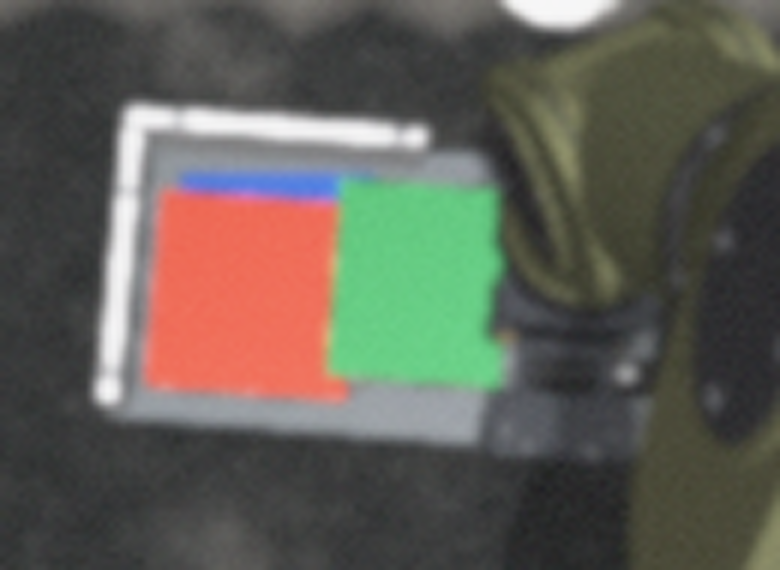

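The green tile is now square and its leading edge overlaps the red tile (edge at px 335). I'll keep pushing.

Request:
move_arm(
  targets=[
    [[0.12,7,0,0,0,0,0],[0.12,14,0,0,0,0,0],[0.12,21,0,0,0,0,0],[0.12,28,0,0,0,0,0],[0.12,35,0,0,0,0,0],[0.12,42,0,0,0,0,0],[0.12,49,0,0,0,0,0],[0.12,56,0,0,0,0,0],[0.12,63,0,0,0,0,0],[0.12,70,0,0,0,0,0]],
  ],
)

```text
clock: 5.25
tool_pos: [0.5723, -0.0519, 0.0107]
eef_rot: [0.725, 0.689, -0.0, 0.0]
contact_force: [-0.7, 0.2, -0.5]
opening: 0.12
finger_force: 0.2
```

```bash
python3 - <<'E'
from h import *
from plant import r
import cv2
show();print(goal(s2w(0,19),10,-2.85))
im=r.snapshot("top")[158:253,263:393,::-1]
cv2.imwrite("pics/t3.png",cv2.resize(im,(780,570),interpolation=cv2.INTER_CUBIC))
E
```

```text
t 5.25 stand [ 0.5 -9.9] z 10.7 ty -2.97 F [-0.7  0.2 -0.5] op 0.12 q [ 0.15  0.98 -0.25  1.85  0.57  0.39 -0.57] tz [ 0. -0. -1.]
(array([28.9, -0.5,  0.7]), array([ 0.  ,  0.  , -0.12]))
```

View pics/t3.png

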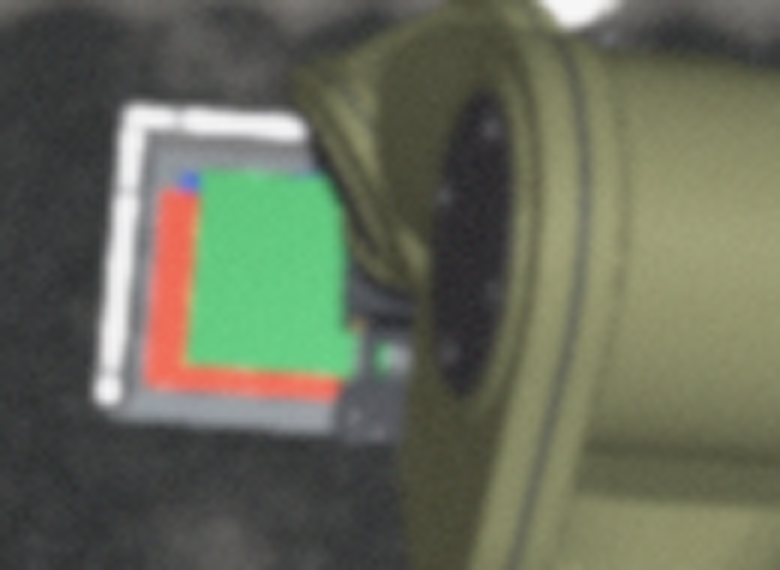

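Green lies over the red pile. Now the slow push home against the left fence.

Request:
move_arm(
  targets=[
    [[0.12,3,0,0,0,0,0],[0.12,6,0,0,0,0,0],[0.12,9,0,0,0,0,0],[0.12,12,0,0,0,0,0],[0.12,15,0,0,0,0,0],[0.12,18,0,0,0,0,0],[0.12,20,0,0,0,0,0],[0.12,22,0,0,0,0,0],[0.12,24,0,0,0,0,0],[0.12,25,0,0,0,0,0]],
  ],
)

```text
clock: 6.55
tool_pos: [0.5734, -0.0273, 0.0107]
eef_rot: [0.725, 0.689, -0.0, -0.0]
contact_force: [-0.1, -3.4, 0.2]
opening: 0.115
finger_force: 1.6
```

Request:
move_arm(
  targets=[
    [[0.12,1,0,0,0,0,0],[0.12,2,0,0,0,0,0]],
  ],
)

```text
clock: 6.8
tool_pos: [0.5736, -0.0254, 0.0107]
eef_rot: [0.725, 0.689, -0.0, 0.0]
contact_force: [-0.6, -2.7, 0.1]
opening: 0.122
finger_force: 1.5
```

Request:
move_arm(
  targets=[
    [[0.12,1,0,0,0,0,0],[0.12,1.5,0,0,0,0,0]],
  ],
)

```text
clock: 7.05
tool_pos: [0.5737, -0.0241, 0.0107]
eef_rot: [0.725, 0.689, -0.0, 0.0]
contact_force: [-0.2, -5.0, 0.6]
opening: 0.119
finger_force: 1.9
```

Request:
move_arm(
  targets=[
    [[0.12,1,0,0,0,0,0],[0.12,2,0,0,0,0,0]],
  ],
)

```text
clock: 7.3
tool_pos: [0.5733, -0.0225, 0.0107]
eef_rot: [0.725, 0.688, -0.001, 0.0]
contact_force: [-2.5, -5.3, 1.1]
opening: 0.121
finger_force: 2.8
```

Request:
move_arm(
  targets=[
    [[0.12,1,0,0,0,0,0],[0.12,1,0,0,0,0,0]],
  ],
)

```text
clock: 7.55
tool_pos: [0.5734, -0.0224, 0.0106]
eef_rot: [0.726, 0.688, -0.001, 0.0]
contact_force: [-2.0, -6.7, 0.4]
opening: 0.122
finger_force: 3.2
```

Request:
move_arm(
  targets=[
    [[0.12,1,0,0,0,0,0],[0.12,1,0,0,0,0,0]],
  ],
)

```text
clock: 7.8
tool_pos: [0.5733, -0.0225, 0.0107]
eef_rot: [0.726, 0.688, -0.002, 0.001]
contact_force: [-2.1, -6.5, 1.2]
opening: 0.117
finger_force: 3.9
```

Request:
move_arm(
  targets=[
    [[0.12,-6,0,0,0,0,0],[0.12,-15,0,0,0,0,0],[0.12,-15,0,-50,0,0,0],[0.12,-15,0,-110,0,0,0],[0.12,-15,0,-120,0,0,0]],
  ],
)

```text
clock: 8.43
tool_pos: [0.5761, -0.0339, 0.1346]
eef_rot: [0.725, 0.689, 0.004, 0.002]
contact_force: [-0.1, 0.0, -1.2]
opening: 0.121
finger_force: 0.0
```

```bash
python3 -c "
from h import *
show();print(goal(s2w(-102,78),130,87.15))"
```

```text
t 8.43 stand [3.4 8.3] z 134.6 ty -2.96 F [-0.1  0.  -1.2] op 0.121 q [ 0.2   0.79 -0.38  1.81  0.46  0.63 -0.51] tz [ 0.008  0.002 -1.   ]
(array([  69.5, -105.5,    4. ]), array([  0.48,   0.26, -90.11]))
```

Request:
move_arm(
  targets=[
    [[0.5,70,-106,0,0,0,-90],[0.5,70,-106,0,0,0,-90],[0.5,70,-106,0,0,0,-90],[0.5,70,-106,0,0,0,-90],[0.5,70,-106,0,0,0,-90],[0.5,70,-106,0,0,0,-90],[0.5,70,-106,0,0,0,-90],[0.5,70,-106,0,0,0,-90],[0.5,70,-106,0,0,0,-90],[0.5,70,-106,0,0,0,-90]],
  ],
)

```text
clock: 9.68
tool_pos: [0.4706, 0.0409, 0.1301]
eef_rot: [0.026, 1.0, 0.001, -0.001]
contact_force: [-0.1, -0.2, 0.0]
opening: 0.498
finger_force: 0.0
```

```bash
python3 - <<'E'
from h import *
from plant import r
import cv2
show();print(goal(s2w(-102,78),10.5,87.15))
im=r.snapshot("top")[158:253,263:393,::-1]
b=r.snapshot("wrist")[:,:,::-1]
a=cv2.resize(im,(532,390),interpolation=cv2.INTER_CUBIC)
cv2.imwrite("pics/t4.png",a);cv2.imwrite("pics/w4.png",b)
E
```

```text
t 9.68 stand [-105.7   77.7] z 130.1 ty 86.99 F [-0.1 -0.2  0. ] op 0.498 q [ 0.26  0.78 -0.72  2.1   0.92  0.62  0.39] tz [-0.001  0.001 -1.   ]
(array([ -3.8,   0.2, 119.6]), array([ 0.07, -0.07, -0.16]))
```

View pics/w4.png

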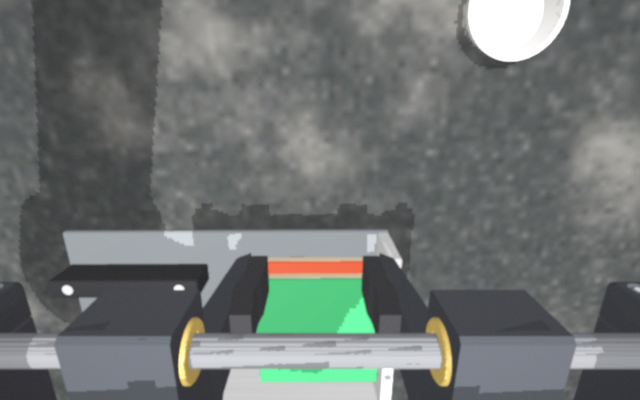

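The wrist view shows the pile with green on top, red sticking out on the robot side and the tiles against the left fence. Now down, then push towards the far fence.

Request:
move_arm(
  targets=[
    [[0.5,0,0,50,0,0,0],[0.5,0,0,95,0,0,0],[0.5,0,0,115,0,0,0],[0.5,0,0,120,0,0,0],[0.5,-6,0,120,0,0,0],[0.5,-12,0,120,0,0,0],[0.5,-18,0,120,0,0,0],[0.5,-24,0,120,0,0,0],[0.5,-29,0,120,0,0,0],[0.5,-34,0,120,0,0,0]],
  ],
)

```text
clock: 11.02
tool_pos: [0.505, 0.0387, 0.0108]
eef_rot: [0.026, 1.0, -0.0, -0.0]
contact_force: [-0.3, -0.4, 0.8]
opening: 0.499
finger_force: 0.6
```

Request:
move_arm(
  targets=[
    [[0.5,-3,0,0,0,0,0],[0.5,-6,0,0,0,0,0],[0.5,-9,0,0,0,0,0],[0.5,-12,0,0,0,0,0],[0.5,-15,0,0,0,0,0],[0.5,-18,0,0,0,0,0]],
  ],
)

```text
clock: 11.78
tool_pos: [0.5227, 0.0378, 0.0106]
eef_rot: [0.026, 1.0, -0.0, -0.0]
contact_force: [-1.8, -0.6, -0.2]
opening: 0.501
finger_force: 1.1
```

Request:
move_arm(
  targets=[
    [[0.5,-2,0,0,0,0,0],[0.5,-4,0,0,0,0,0],[0.5,-6,0,0,0,0,0]],
  ],
)

```text
clock: 12.15
tool_pos: [0.5272, 0.0375, 0.0106]
eef_rot: [0.026, 1.0, -0.0, -0.001]
contact_force: [-5.0, 1.6, 2.4]
opening: 0.498
finger_force: 2.7
```

Request:
move_arm(
  targets=[
    [[0.5,-1,0,0,0,0,0],[0.5,-2,0,0,0,0,0]],
  ],
)

```text
clock: 12.4
tool_pos: [0.5293, 0.0373, 0.0106]
eef_rot: [0.026, 1.0, -0.0, -0.001]
contact_force: [-7.3, 0.8, 3.1]
opening: 0.501
finger_force: 3.5
```

```bash
python3 -c "
from h import *
show()"
```

```text
t 12.4 stand [-46.9  77.1] z 10.6 ty 87.06 F [-7.3  0.8  3.1] op 0.501 q [ 0.17  1.01 -0.55  1.97  1.11  0.52  0.31] tz [-0.003 -0.001 -1.   ]
```

Request:
move_arm(
  targets=[
    [[0.5,-1,0,0,0,0,0],[0.5,-2,0,0,0,0,0]],
  ],
)

```text
clock: 12.65
tool_pos: [0.5293, 0.0373, 0.0104]
eef_rot: [0.025, 1.0, -0.001, -0.003]
contact_force: [-10.3, 0.8, 4.5]
opening: 0.5
finger_force: 5.3
```

Request:
move_arm(
  targets=[
    [[0.5,-1,0,0,0,0,0],[0.5,-2,0,0,0,0,0]],
  ],
)

```text
clock: 12.9
tool_pos: [0.5293, 0.0372, 0.0102]
eef_rot: [0.025, 1.0, -0.001, -0.005]
contact_force: [-14.8, 1.2, 8.6]
opening: 0.502
finger_force: 7.3
```

Request:
move_arm(
  targets=[
    [[0.5,-1,0,0,0,0,0],[0.5,-2,0,0,0,0,0]],
  ],
)

```text
clock: 13.15
tool_pos: [0.5292, 0.0372, 0.0101]
eef_rot: [0.025, 1.0, -0.001, -0.006]
contact_force: [-18.0, 1.2, 8.6]
opening: 0.499
finger_force: 9.3
```

```bash
python3 - <<'E'
from h import *
from plant import r
import cv2
show()
im=r.snapshot("side")[175:245,275:355,::-1]
cv2.imwrite("pics/s5.png",cv2.resize(im,None,fx=8,fy=8,interpolation=cv2.INTER_CUBIC))
E
```

```text
t 13.15 stand [-47.  77.] z 10.1 ty 87.15 F [-18.    1.2   8.6] op 0.499 q [ 0.17  1.01 -0.56  1.96  1.09  0.53  0.34] tz [-0.012 -0.002 -1.   ]
```

View pics/s5.png

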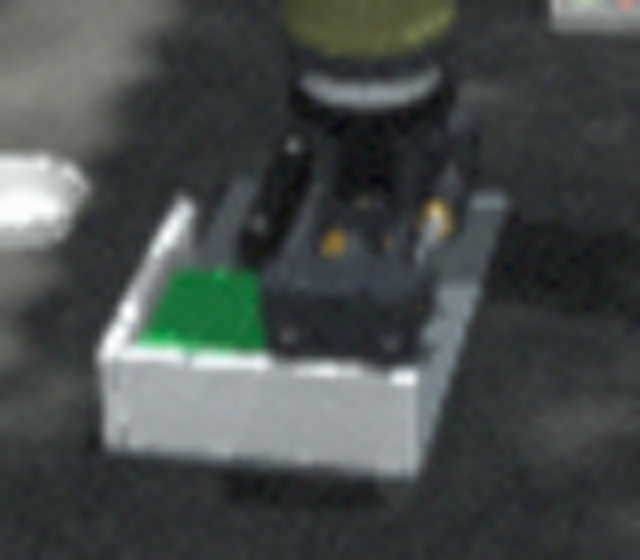

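Firm stall at 18 N. I'll back off, lift and inspect from above.

Request:
move_arm(
  targets=[
    [[0.5,6,0,0,0,0,0],[0.5,20,0,0,0,0,0],[0.5,60,0,-10,0,0,0],[0.5,80,0,-60,0,0,0],[0.5,110,0,-120,0,0,0],[0.5,130,0,-180,0,0,0],[0.5,130,0,-180,0,0,0]],
  ],
)

```text
clock: 14.08
tool_pos: [0.4088, 0.0447, 0.1941]
eef_rot: [0.026, 1.0, 0.001, 0.004]
contact_force: [0.9, 0.6, -0.3]
opening: 0.502
finger_force: 0.0
```

```bash
python3 - <<'E'
from h import *
from plant import r
import cv2
show()
im=r.snapshot("top")
cv2.imwrite("pics/t6f.png",im[:,:,::-1])
a=cv2.resize(im[168:243,273:383,::-1],None,fx=7,fy=7,interpolation=cv2.INTER_CUBIC)
cv2.imwrite("pics/t6.png",a)
E
```

```text
t 14.07 stand [-167.6   78.4] z 194.1 ty 87.05 F [ 0.9  0.6 -0.3] op 0.502 q [ 0.29  0.6  -0.79  2.22  0.78  0.62  0.44] tz [ 0.008  0.001 -1.   ]
```

View pics/t6.png

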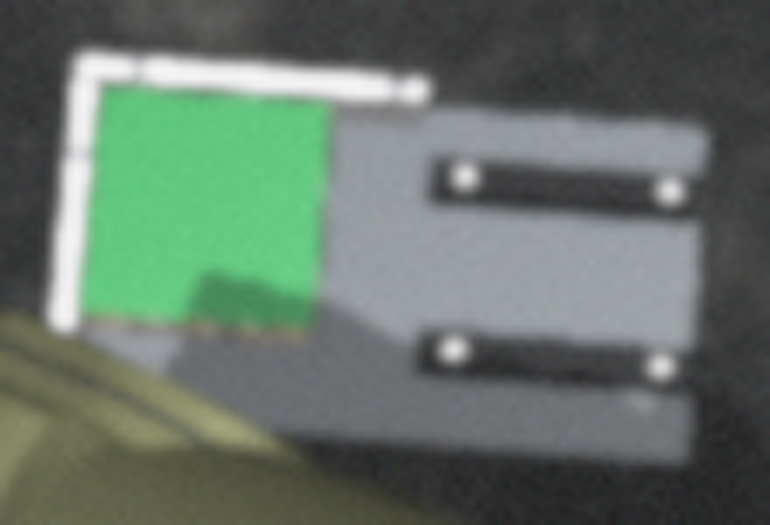

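The pile looks flush with both fences: green corners at (104,88), (330,103), (314,328), (82,315). I'll tap both edges once more with wide-set fingers, centred on the pile this time, to make sure the lower tiles are home.

```bash
python3 -c "
from h import *
print(goal(s2w(-60,78),130,87.15));print(goal(s2w(13,5),130,-2.85))"
```

```text
(array([-107.2,    0.3,   63.6]), array([ 0.04,  0.36, -0.14]))
(array([-180.3,  -72.5,   64. ]), array([ 0.32,  0.25, 89.86]))
```

Request:
move_arm(
  targets=[
    [[0.5,-180,-72,60,0,0,90],[0.5,-180,-72,60,0,0,90],[0.5,-180,-72,60,0,0,90],[0.5,-180,-72,60,0,0,90],[0.5,-180,-72,60,0,0,90],[0.5,-180,-72,60,0,0,90],[0.5,-180,-72,60,0,0,90],[0.5,-180,-72,60,0,0,90],[0.5,-180,-72,60,0,0,90],[0.5,-180,-72,60,0,0,90]],
  ],
)

```text
clock: 15.38
tool_pos: [0.5834, -0.0379, 0.1293]
eef_rot: [0.725, 0.689, -0.001, 0.0]
contact_force: [-0.1, -0.2, 0.3]
opening: 0.501
finger_force: 0.0
```

```bash
python3 -c "
from h import *
show();print(goal(s2w(13,5),10.5,-2.85))"
```

```text
t 15.38 stand [10.9  4.6] z 129.3 ty -2.92 F [-0.1 -0.2  0.3] op 0.501 q [ 0.18  0.8  -0.33  1.78  0.41  0.63 -0.45] tz [-0.001 -0.002 -1.   ]
(array([  0.6,   2.2, 118.8]), array([-0.04,  0.1 , -0.07]))
```

Request:
move_arm(
  targets=[
    [[0.5,0,2,50,0,0,0],[0.5,0,2,95,0,0,0],[0.5,0,2,114,0,0,0],[0.5,0,2,119,0,0,0],[0.5,3,2,119,0,0,0],[0.5,6,2,119,0,0,0],[0.5,9,2,119,0,0,0],[0.5,12,2,119,0,0,0]],
  ],
)

```text
clock: 16.38
tool_pos: [0.5861, -0.0252, 0.0123]
eef_rot: [0.725, 0.689, 0.0, 0.0]
contact_force: [-0.5, 0.6, -1.0]
opening: 0.499
finger_force: 0.0
```

Request:
move_arm(
  targets=[
    [[0.5,1,0,0,0,0,0],[0.5,2,0,0,0,0,0],[0.5,3,0,0,0,0,0],[0.5,4,0,0,0,0,0]],
  ],
)

```text
clock: 16.88
tool_pos: [0.5857, -0.0231, 0.0117]
eef_rot: [0.725, 0.688, -0.001, 0.001]
contact_force: [-0.2, -4.2, 0.7]
opening: 0.502
finger_force: 2.2
```

Request:
move_arm(
  targets=[
    [[0.5,1,0,0,0,0,0],[0.5,2,0,0,0,0,0],[0.5,2,0,0,0,0,0]],
  ],
)

```text
clock: 17.25
tool_pos: [0.5856, -0.0232, 0.0117]
eef_rot: [0.726, 0.688, -0.002, 0.001]
contact_force: [-0.4, -7.1, 1.4]
opening: 0.498
finger_force: 3.6
```

Request:
move_arm(
  targets=[
    [[0.5,1,0,0,0,0,0],[0.5,2,0,0,0,0,0],[0.5,2,0,0,0,0,0]],
  ],
)

```text
clock: 17.62
tool_pos: [0.5856, -0.0232, 0.0117]
eef_rot: [0.726, 0.688, -0.003, 0.002]
contact_force: [0.5, -9.3, 2.3]
opening: 0.497
finger_force: 5.1
```

```bash
python3 -c "
from h import *
show()"
```

```text
t 17.62 stand [12.4 19.4] z 11.7 ty -3.13 F [ 0.5 -9.3  2.3] op 0.497 q [ 0.08  0.98 -0.22  1.81  0.49  0.41 -0.55] tz [-0.002 -0.007 -1.   ]
```

Same stall position, so y is home. Back off, then a final x tap.

Request:
move_arm(
  targets=[
    [[0.5,-8,0,0,0,0,0],[0.5,-14,0,0,0,0,0],[0.5,-14,0,-50,0,0,0],[0.5,-14,0,-110,0,0,0],[0.5,-14,0,-120,0,0,0]],
  ],
)

```text
clock: 18.25
tool_pos: [0.5879, -0.0304, 0.1356]
eef_rot: [0.725, 0.689, 0.003, 0.002]
contact_force: [-0.1, 0.4, -0.3]
opening: 0.498
finger_force: 0.0
```

```bash
python3 -c "
from h import *
show();print(goal(s2w(-75,78),130,87.15))"
```

```text
t 18.25 stand [15.  12.3] z 135.6 ty -2.95 F [-0.1  0.4 -0.3] op 0.498 q [ 0.17  0.79 -0.35  1.77  0.41  0.64 -0.46] tz [ 0.008  0.002 -1.   ]
(array([ 65.5, -90.2,   5.1]), array([  0.43,   0.24, -90.1 ]))
```

Request:
move_arm(
  targets=[
    [[0.5,66,-92,0,0,0,-90],[0.5,66,-92,0,0,0,-90],[0.5,66,-92,0,0,0,-90],[0.5,66,-92,0,0,0,-90],[0.5,66,-92,0,0,0,-90],[0.5,66,-92,0,0,0,-90],[0.5,66,-92,0,0,0,-90],[0.5,66,-92,0,0,0,-90],[0.5,66,-92,0,0,0,-90],[0.5,66,-92,0,0,0,-90]],
  ],
)

```text
clock: 19.5
tool_pos: [0.4963, 0.0394, 0.131]
eef_rot: [0.026, 1.0, 0.0, -0.001]
contact_force: [0.6, -0.5, 0.5]
opening: 0.499
finger_force: 0.0
```

```bash
python3 -c "
from h import *
show();print(goal(s2w(-52,77),10.5,87.15))"
```

```text
t 19.5 stand [-80.   77.6] z 131.0 ty 87.0 F [ 0.6 -0.5  0.5] op 0.499 q [ 0.25  0.79 -0.71  2.02  0.86  0.66  0.48] tz [-0.002  0.001 -1.   ]
(array([-28.2,  -0.6, 120.5]), array([ 0.05, -0.09, -0.15]))
```

Request:
move_arm(
  targets=[
    [[0.5,0,0,50,0,0,0],[0.5,0,0,95,0,0,0],[0.5,0,0,114,0,0,0],[0.5,0,0,120,0,0,0],[0.5,-8,0,120,0,0,0],[0.5,-15,0,120,0,0,0],[0.5,-20,0,120,0,0,0],[0.5,-25,0,120,0,0,0],[0.5,-28,0,120,0,0,0],[0.5,-30,0,120,0,0,0]],
  ],
)

```text
clock: 20.75
tool_pos: [0.527, 0.0375, 0.0117]
eef_rot: [0.026, 1.0, -0.0, 0.0]
contact_force: [0.5, -0.1, 0.0]
opening: 0.501
finger_force: 0.0
```

Request:
move_arm(
  targets=[
    [[0.5,-1,0,0,0,0,0],[0.5,-2,0,0,0,0,0],[0.5,-3,0,0,0,0,0],[0.5,-4,0,0,0,0,0]],
  ],
)

```text
clock: 21.25
tool_pos: [0.5293, 0.0374, 0.0116]
eef_rot: [0.026, 1.0, -0.0, -0.001]
contact_force: [-4.9, 1.1, 2.7]
opening: 0.501
finger_force: 2.6
```

Request:
move_arm(
  targets=[
    [[0.5,-2,0,0,0,0,0],[0.5,-4,0,0,0,0,0],[0.5,-6,0,0,0,0,0]],
  ],
)

```text
clock: 21.62
tool_pos: [0.5292, 0.0373, 0.011]
eef_rot: [0.025, 1.0, -0.001, -0.006]
contact_force: [-18.6, 1.1, 9.1]
opening: 0.501
finger_force: 9.2
```

```bash
python3 -c "
from h import *
show()"
```

```text
t 21.62 stand [-47.  77.] z 11.0 ty 87.15 F [-18.6   1.1   9.1] op 0.501 q [ 0.16  1.   -0.54  1.96  1.07  0.52  0.36] tz [-0.013 -0.002 -1.   ]
```

Request:
move_arm(
  targets=[
    [[0.5,8,0,0,0,0,0],[0.5,30,0,0,0,0,0],[0.5,60,0,-10,0,0,0],[0.5,70,20,-70,0,0,0],[0.5,70,60,-130,0,0,0],[0.5,70,120,-180,0,0,0],[0.5,70,180,-200,0,0,0],[0.5,70,230,-200,0,0,0],[0.5,70,230,-200,0,0,0]],
  ],
)

```text
clock: 22.75
tool_pos: [0.479, 0.2766, 0.2136]
eef_rot: [0.023, 1.0, 0.003, 0.002]
contact_force: [0.1, -0.7, 0.7]
opening: 0.501
finger_force: 0.0
```

```bash
python3 - <<'E'
from h import *
from plant import r
import cv2
show()
c=r.camera_info("top");print((-c["R"].T@c["t"]).round(3))
ims=[r.snapshot("top").astype(float) for _ in range(8)]
im=np.mean(ims,0).astype(np.uint8)
cv2.imwrite("pics/t7.png",cv2.resize(im[168:236,275:345,::-1],None,fx=8,fy=8,interpolation=cv2.INTER_CUBIC))
f=lambda X,Y,z:ray(c,(273+X/7-.43,168+Y/7-.43),z)
for X,Y,z in [(104,88,.042),(330,103,.042),(314,328,.042),(82,315,.042),(104,82,.056),(418,103,.056),(72,400,.056)]: print(X,Y,z,w2s(f(X,Y,z)).round(1))
# mask-based green rectangle
g=im.astype(int);m=((g[:,:,1]-g[:,:,0]>50)&(g[:,:,1]-g[:,:,2]>30)).astype(np.uint8);m[:,:273]=0;m[:,383:]=0;m[:160]=0;m[245:]=0
q=cv2.minAreaRect(max(cv2.findContours(m,0,1)[0],key=cv2.contourArea));B=cv2.boxPoints(q);print(q)
W=[w2s(ray(c,b,.042)) for b in B];print(np.round(W,1),np.mean(W,0))
E
```

```text
t 22.75 stand [-109.   313.6] z 213.6 ty 87.33 F [ 0.1 -0.7  0.7] op 0.501 q [-0.16  0.72 -0.78  1.8   0.64  0.88  0.29] tz [ 0.004  0.006 -1.   ]
[ 0.358 -0.017  1.162]
104 88 0.042 [ 60.9 126.1]
330 103 0.042 [61.7 28.8]
314 328 0.042 [-36.3  28.2]
82 315 0.042 [-38.2 126.5]
104 82 0.056 [ 60.1 124.9]
418 103 0.056 [61.1 -8.6]
72 400 0.056 [-76.4 125.9]
((302.3655090332031, 196.88323974609375), (32.63114929199219, 31.491195678710938), 4.085616588592529)
[[-34.6 124.8]
 [ 61.3 126.8]
 [ 61.5  28.6]
 [-34.3  28.1]] [13.46861654 77.06139453]
```

View pics/t7.png

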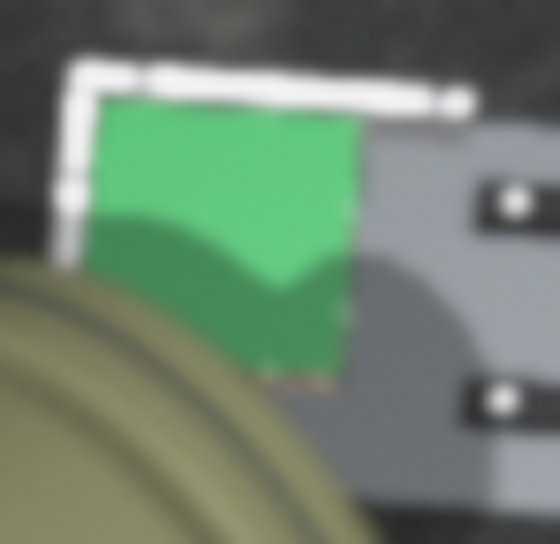

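The last view shows green flush in the corner. Its far edge measures 61–62 mm against a fence face at 60–61 mm, and its left edge 126 mm against 125–126 mm. Both stalls repeated at the same place, and the arm is clear.

```bash
python3 -c "
from plant import r
print(r.finish_job())"
```

```text
the job is handed in; nothing more can be done
None
```

I slid the green tile onto the pile and pushed all four tiles against both fences, then handed the job in at about 23 s. The final top view shows green flush in the corner; the three tiles under it are hidden, but repeat pushes on both sides stopped at the same place. `finish_job` returned no verdict.

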